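Stamp the weld coupon and hold the jig's jaw open

TASK

Pick up the yellow-faced mallet and strike the spring-return stamp of the green jig with a brisk blow, not a slow push, so that it is driven right down onto the clamped weld coupon. Then set the mallet down on the bench clear of the jig, take the jig's black T-handle and draw the spring-loaded jaw back until its pointers stand on the red line. Finish while still holding the jaw open at the line, with the coupon lying undisturbed in its nest ready to be lifted out by your workmate; do not disturb the other things on the bench.

Things in the scene. Friction and masses are not known exactly. Their poses are not given: they have to be found in the camera images.
- mallet: Soft-faced mallet standing on one face on the bench: an upright round head, 44 mm in diameter and 66 mm tall (yellow faces, dark middle), with a level black rubber-covered handle 22 mm wide, 30 mm tall, flat-sided, running along the mallet's own -x from the head to 201 mm from the head's axis, its centre line 33 mm above the lower face. Mass about 0.36 kg (0.29 to 0.43). Origin: centre of the lower face, the striking face; z up through the head.
- mallet_grip (a point): Place to grip the mallet: centre of the handle 55 mm from the head's axis (-x) and 33 mm above the striking face. Pinch across the 22 mm width (the mallet's y) from above and firmly (80 N or more): under the blow the handle may tip a little in the grip, so that the head stays behind the hand. The head stands 33 mm higher than this point.
- jig: Green steel stamping jig bolted to the bench: base plate 165 x 150 x 15 mm with, on top, the weld coupon's nest between a fixed fence (+x side) and a spring-loaded jaw (-x side), a C-frame column and arm (top 104 mm) that guides the stamp, and a low spring housing (top 41 mm). Origin: underside of the base, below the coupon's centre. Its -x is the direction in which the jaw is drawn back, roughly towards the robot; y is across, z up. It never moves.
- stamp (a joint): Downward travel of the stamp in m: 0 at rest (up), about 0.020 when it has struck the coupon. A spring pushes it back up, with about 2.5 N at the start of the travel and 6.5 N at full depth. A mallet moving at 0.15 m/s or more when it meets the head, and carried on to full depth but hardly further, is brisk enough; a second blow does no harm.
- stamp_head (a point): Centre of the top of the stamp's round steel head, 30 mm in diameter, to be struck straight down; 140 mm above the bench at rest, 0 / -27 mm in x / y of the jig. Nothing else of the jig stands higher than 104 mm.
- jaw (a joint): How far the jaw is drawn back along the jig's -x, in m: 0 (within 1 mm) when it clamps the coupon, 0.022 when its pointers stand on the red line, 0.034 at the end stop. A spring pulls it shut: about 5 N at 0 and 10.5 N at the line.
- handle (a point): Centre of the black crossbar of the jaw's T-handle: a round bar 16 mm in diameter, 80 mm long along the jig's y, 62 mm above the bench, on an upright stem 12 mm thick at its middle; it moves with the jaw (132 mm from the jig's origin along -x when shut). Pinch it from above, fingers closing along the jig's x. The spring housing beside it (38 mm away) is lower than the bar.
- jaw_pointer (a point): Tip of the jaw's black pointer on the +y side (a like one is at -y), 16 mm above the bench; it moves with the jaw.
- open_mark (a point): The red line painted across the white field of the jig's base on the +y side (a like one is at -y), at the same height and y as the pointer's tip; 54 mm from the jig's origin along -x.
- coupon: Weld test coupon clamped in the jig: steel plate 50 x 100 x 8 mm with a weld bead across its middle. Origin: centre of its underside, 15 mm above the bench. Mass 0.31 kg.
- spare_coupons: Bystander: stack of two such coupons, 100 x 50 x 20 mm, lying on the bench.
- brush: Bystander: hand brush lying on the bench.
- ball_pein: Bystander: steel hammer lying flat on the bench (not the mallet).
- spray: Bystander: upright spray can, 60 mm in diameter, 190 mm tall.
- clamp: Bystander: red C-clamp lying flat, about 150 x 110 x 25 mm.
Things that resemble listed ones, but are neither listed nor needed, are in the scene too. What is shaped like the mallet but turquoise is not meant.

How it is judged:
By the outcome, as a careful person would: the job done as asked, in the order asked, and still so for the second after the job is handed in, while the arm keeps its last pose, push and grip.
It also fails if it takes over 54 s, if anything falls off the work surface, if the arm or the gripper's body presses on something with over 40 N, if the wrist force passes 120 N, or if a joint passes its speed limit or range.

ROBOT

A 6-joint arm with a two-finger parallel gripper is mounted at the origin on the work surface. World frame = base frame: x ahead of the robot, y to its left, z up, the work surface at z = 0. Lengths are in m, angles in degrees, forces in N, time in s.
With the tool pointing down it reaches from about 0.375 to 0.9 m from the base axis. Payload 3.1 kg.
Tool frame: the origin (TCP) lies on the centre line of the jaws, within the pads' length; the fingertips stand 8 mm ahead of it and the grasp point (between the pads) lies 11 mm behind it; z points along the fingers, y is the direction in which the jaws open and shut (so a half turn about z gives the same grasp; the last joint's range is limited). The gripper opens to 87 mm and grips with 3 to 60 N. Pads are 19 mm wide; open, the fingers measure 117 mm over their backs; the gripper's body (75 mm by 190 mm) begins 51 mm behind the grasp point.
Start: joints at [-75.315, 30.224, 82.088, -0, 67.689, -10.227], TCP at [0.263, -0.567, 0.231] pointing down, gripper open.
Joint ranges: [-176.69, 176.69], [-43.24, 126.21], [12.49, 139.97], [-82, 262], [0, 151.66], [-163.58, 163.58]. Speed limits (degrees/s): [159.86, 159.86, 180, 180, 180, 180].

INTERFACE

Orientations are given as a 3x3 rotation matrix whose columns are the frame's x, y, z axes.
In Python, from rig import * gives the robot as it stands. The module is installed in compiled form; this text tells all that it offers.
- The arm moves only by the tool arm_command, never from a script. Its argument "commands" is a list of rows, each an object with "translation": the shift along the tool's x, y, z scaled (see below), a list of three; "dr": the turn, a rotation vector about the tool's x, y, z scaled (see below), a list of three; "jaw": the closure, from 0 (fully open) to 1 (shut). In form: [{"translation": [x, y, z], "dr": [ax, ay, az], "jaw": jaw}, ...]. A call has 1 to 12 rows; each row shifts and turns the commanded pose from where the row before left it, along the tool's axes as they then stand; what a row does not reach is not made up. The controller multiplies each number of a shift by 25 mm and each number of a turn by 6 degrees. A row lasts 1/12 s, in which the tool goes at most 41.7 mm and 7.16 degrees, less where a joint would pass 70% of its speed; a pose out of reach is approached as far as the arm can. A call with a number of a shift or a turn outside -1 to 1 is refused whole. A call with a gripper value outside its range is refused whole. The fingers move at their own pace and stop on an object; the grip force is fixed at half the most. Time passes only in rows, so rows that do not move let the fingers close. It gives the time, the measured TCP pose, the force and the opening at its end, in the units of the state.
- read_state(): the state, without advancing time (a new reading comes with each control period).
- capture(name): name is "scene" or "top" or "wrist"; returns (picture, depth): 420x560x3 uint8, red, green, blue; 420x560 float32, m along the optical axis (not along the pixel's ray), 0 where there is no reading.
- camera_model(name): a dict with "intrinsics" (3x3 intrinsics, pixels), "k1" (the pictures are not rectified: a ray, as slopes to the right and down, at radius r is drawn at 1 + k1 r^2 times it, then the intrinsics apply), "pose" (4x4, takes a point from camera to world coordinates); the wrist camera has in their place "mount" (4x4, takes a point from camera to tool coordinates, whose origin is the TCP and whose axes are the flange's). Camera axes: x right, y down, z forward; pixel columns grow to the right and rows downward; lengths in m; the calibration is good to about 2 mm. A picture is of the moment at which its call begins: read the wrist's pose just before it. camera_model takes no time and is no camera call.
- hand_in(): hands the job in, once; it reports no verdict.
The state is a dict: "time_s": time; "joint_positions": joint angles; "qvel": joint speeds; "tau": joint torques, N m; "position": TCP position; "tcp_rot": TCP orientation; "force": force on the tool from outside, world axes, zero at the start; "moment": the same for the moment, N m; "opening": opening from 0.0 (shut) to 1.0 (fully open).
Only numpy, scipy, OpenCV 4.12 (cv2) and the standard library are available. Lean on these libraries where they do the work, as an engineer would, in place of code of your own. Each camera call takes 0.05 s, during which the arm holds its last target.

## Working session

There is one attempt and no reset: what is moved stays moved. The work goes in short steps, Python scripts to look and compute and a tool call to move; the robot and the scene stay as the last step left them, time stands still between calls to the robot, and variables do not carry over. Pictures are saved under pics/ and viewed, and the job is handed in when it is done.

Besides the shell and the picture viewer there is one more tool, called after "Emit:" by a JSON object that holds its "fn" and its "kwargs", one argument or row to a line. arm_command: Moves the arm, as the interface text tells. Its arguments: {"type":"object","properties":{"commands":{"type":"array"}},"required":["commands"]}

```bash
mkdir -p pics; ls; python3 - <<'E'
from rig import *
import cv2,numpy as np
s=read_state();print(s)
for n in("scene","top"):
    p,d=capture(n);cv2.imwrite(f"pics/{n}0.png",p[:,:,::-1]);np.savez(f"{n}0.npz",p=p,d=d)
    print(n,camera_model(n))
print(camera_model("wrist"))
E
```

```text
pics
{'time_s': 0.0, 'joint_positions': array([-7.53153031e+01,  3.02786729e+01,  8.21544523e+01,  9.60166675e-04,
        6.76889069e+01, -1.02276561e+01]), 'qvel': array([-0.03748562, -0.07605341,  0.00299837, -0.02432095,  0.01341273,
        0.05701889]), 'tau': array([-3.66367640e-04, -4.40046179e+01, -1.76589686e+01,  6.33021514e-02,
        5.82217926e-02, -1.64386925e-04]), 'position': array([ 0.26311793, -0.56614962,  0.22958549]), 'tcp_rot': array([[ 9.06956008e-01,  4.21225029e-01, -5.24921623e-04],
       [ 4.21225172e-01, -9.06953744e-01,  2.06421958e-03],
       [ 3.93421320e-04, -2.09326655e-03, -9.99997732e-01]]), 'force': array([-0.58969295,  0.81642456, -0.352073  ]), 'moment': array([0.03319463, 0.028222  , 0.02461694]), 'opening': 0.9981575851087371}
scene {'intrinsics': array([[539.79678672,   0.        , 282.94678586],
       [  0.        , 539.79678672, 215.42633931],
       [  0.        ,   0.        ,   1.        ]]), 'k1': -0.018382685102804854, 'pose': array([[-0.83135204,  0.44409073, -0.33412154,  1.01686231],
       [ 0.55553083,  0.64733295, -0.52186736
[... 444 characters left out ...]
 -0.00340458,  0.0296478 ],
       [ 0.00231366, -0.10289931, -0.99468909,  1.52319799],
       [ 0.        ,  0.        ,  0.        ,  1.        ]])}
{'intrinsics': array([[348.60147566,   0.        , 282.91099878],
       [  0.        , 348.60147566, 213.06459273],
       [  0.        ,   0.        ,   1.        ]]), 'k1': -0.07172770841900065, 'mount': array([[ 6.72116026e-04, -9.52510433e-01, -3.04505211e-01,
         8.41773384e-02],
       [ 9.99999679e-01,  5.07661931e-04,  6.19242356e-04,
         1.91426100e-04],
       [-4.35249101e-04, -3.04505530e-01,  9.52510469e-01,
        -1.53431583e-01],
       [ 0.00000000e+00,  0.00000000e+00,  0.00000000e+00,
         1.00000000e+00]])}
```

View pics/scene0.png

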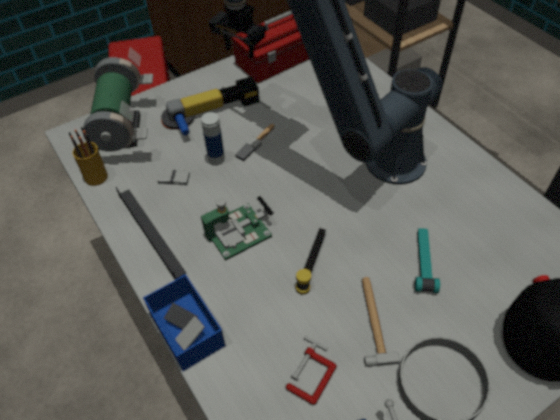

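View pics/top0.png

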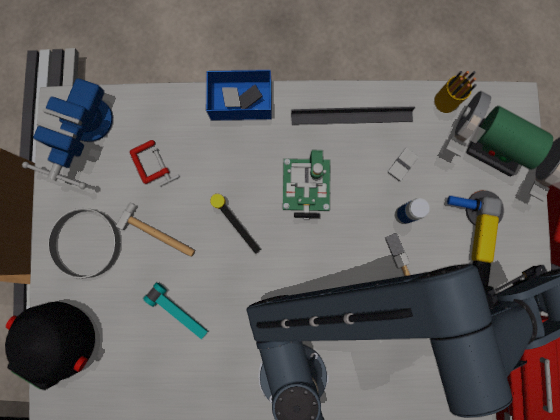

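The top view shows the mallet (yellow head at about (218,201), handle to (258,250)) and the jig at about (306,184), with its T-handle at (307,215) and stamp head near (317,165). The turquoise decoy is at (155,294). Next I'll measure them in enlarged crops.

```bash
cat > h.py <<'E'
import numpy as np,cv2
from rig import *
def pose(n,s=None):
    m=camera_model(n)
    if n!="wrist": return m,m["pose"]
    T=np.eye(4);T[:3,:3]=s["tcp_rot"];T[:3,3]=s["position"]
    return m,T@m["mount"]
def ray(n,u,v,T,m):
    K=m["intrinsics"];d=np.array([(u-K[0,2])/K[0,0],(v-K[1,2])/K[1,1]])
    x=d.copy()
    for _ in range(20): x=d/(1+m["k1"]*(x@x))
    return T[:3,3],T[:3,:3]@np.array([x[0],x[1],1])
def onz(n,u,v,z,s=None):
    m,T=pose(n,s);o,r=ray(n,u,v,T,m);return o+r*(z-o[2])/r[2]
def proj(n,P,s=None):
    m,T=pose(n,s);p=np.linalg.inv(T)@np.append(P,1);x=p[:2]/p[2];x=x*(1+m["k1"]*(x@x));K=m["intrinsics"]
    return np.array([K[0,0]*x[0]+K[0,2],K[1,1]*x[1]+K[1,2]])
def bd(p,mask,minA=15):
    n,l,st,c=cv2.connectedComponentsWithStats(mask.astype(np.uint8));return [(c[i],st[i],l==i) for i in range(1,n) if st[i,4]>=minA]
E
python3 - <<'E'
from h import *
for n,(a,b,c,d) in {"top":(140,265,190,340),"scene":(170,300,190,340)}.items():
    p=np.load(f"{n}0.npz")["p"];cr=cv2.resize(p[a:b,c:d],None,fx=5,fy=5,interpolation=cv2.INTER_CUBIC)
    cv2.imwrite(f"pics/{n}0c.png",cr[:600,:800,::-1])
    hsv=cv2.cvtColor(p,cv2.COLOR_RGB2HSV)
    y=(hsv[...,0]>22)&(hsv[...,0]<33)&(hsv[...,1]>150)&(hsv[...,2]>90)
    for ce,st,_ in bd(p,y): print(n,'yellow',ce,st,onz(n,*ce,.066),)
E
```

```text
top yellow [450.11764706  93.58823529] [447  89   8  10  17] [ 0.88129179 -0.51273125  0.066     ]
top yellow [217.26623377 200.45454545] [211 194  14  14 154] [0.54367314 0.22611839 0.066     ]
top yellow [487.         237.87437811] [476 214  23  49 804] [ 0.41906211 -0.6049841   0.066     ]
scene yellow [201.37426901  98.4619883 ] [182  90  40  18 342] [ 0.41470168 -0.60383984  0.066     ]
scene yellow [303.77272727 275.40151515] [298 269  13  13 132] [0.54178075 0.2288043  0.066     ]
scene yellow [300.6875 290.5625] [297 288   9   5  16] [0.57654945 0.26365238 0.066     ]
```

View pics/top0c.png

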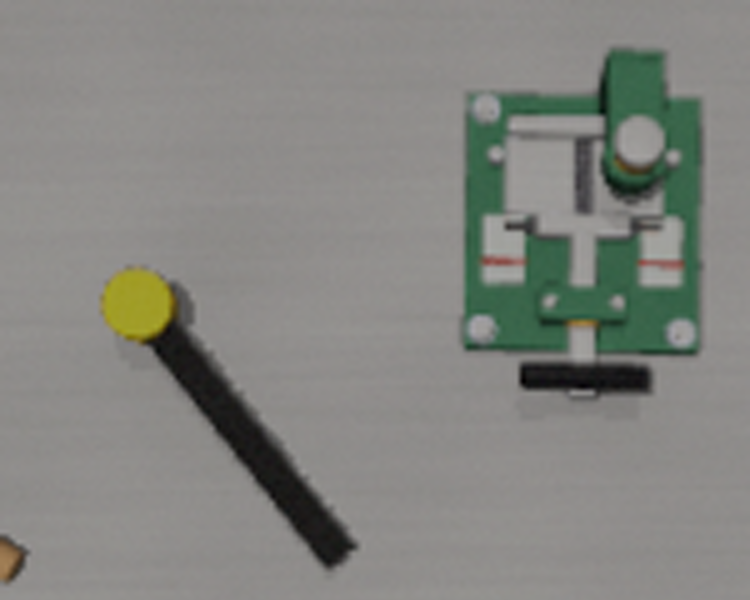

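View pics/scene0c.png

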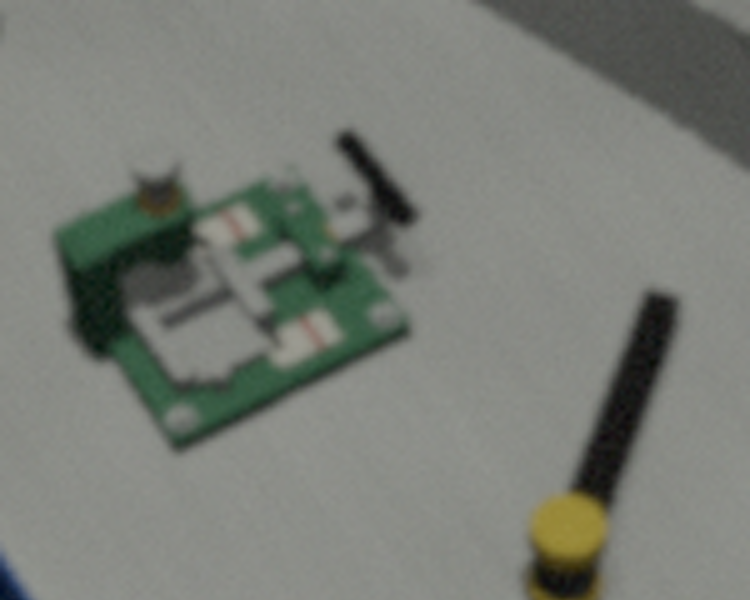

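```bash
python3 - <<'E'
from h import *
p=np.load("top0.npz")["p"];hsv=cv2.cvtColor(p,cv2.COLOR_RGB2HSV)
dk=(hsv[...,2]<55)
for ce,st,l in bd(p,dk,40):
    x,y,w,h,a=st
    if 200<ce[0]<345 and 150<ce[1]<262:
        r=cv2.minAreaRect(np.argwhere(l)[:,::-1].astype(np.float32)); print(ce,st,r)
        b=cv2.boxPoints(r)
        for z in(.048,.070): print(z,[onz("top",*q,z)[:2].round(4) for q in b],onz("top",*ce,z)[:2])
f=lambda cx,cy:((cx+.5)/5-.5+190,(cy+.5)/5-.5+140)
for nm,c,z in [("stamp",(640,140),.140),("bolts",(486,108),.018),("b2",(482,328),.018),("b3",(681,332),.018),("corner",(465,350),.015),("cornerR",(700,350),.015),("cornTL",(467,94),.015),("redL",(503,262),.015),("redR",(661,265),.015),("ptrL",(505,225),.016),("handle",(585,377),.068),("coupontip",(585,175),.023)]:
    print(nm,onz("top",*f(*c),z).round(4))
hs=lambda cx,cy:((cx+.5)/5-.5+190,(cy+.5)/5-.5+170)
print("scene handle",onz("scene",*hs(377,177),.066),"stamp",onz("scene",*hs(157,180),.135))
E
```

```text
[239.62435233 228.30051813] [219 204  42  49 386] ((239.88720703125, 228.4810791015625), (58.10286331176758, 6.859102249145508), 51.17017364501953)
0.048 [array([0.5225, 0.2231]), array([0.5358, 0.2065]), array([0.3948, 0.0945]), array([0.3818, 0.111 ])] [0.45892481 0.15924073]
0.07 [array([0.5199, 0.2202]), array([0.5329, 0.2039]), array([0.394 , 0.0936]), array([0.3812, 0.1098])] [0.4572085  0.15730807]
[306.32539683 215.03174603] [294 213  26   5 126] ((306.5, 215.0), (4.0, 25.0), 90.0)
0.048 [array([ 0.5045, -0.0087]), array([ 0.5037, -0.0859]), array([ 0.4913, -0.0857]), array([ 0.4921, -0.0085])] [ 0.49782646 -0.04663793]
0.07 [array([ 0.5021, -0.0081]), array([ 0.5013, -0.0842]), array([ 0.4891, -0.084 ]), array([ 0.4899, -0.008 ])] [ 0.49553001 -0.04550026]
stamp [ 0.6274 -0.0772  0.14  ]
bolts [0.6742 0.0113 0.018 ]
b2 [0.5328 0.0154 0.018 ]
b3 [ 0.529  -0.1102  0.018 ]
corner [0.5193 0.0263 0.015 ]
cornerR [ 0.5178 -0.1222  0.015 ]
cornTL [0.6841 0.0233 0.015 ]
redL [0.5752 0.0016 0.015 ]
redR [ 0.5723 -0.0986  0.015 ]
ptrL [5.988e-01 1.000e-04 1.600e-02]
handle [ 0.4958 -0.0464  0.068 ]
coupontip [ 0.6292 -0.0509  0.023 ]
scene handle [ 0.49436317 -0.0455692   0.066     ] stamp [ 0.62935714 -0.06683191  0.135     ]
```

Emit:
{"fn": "arm_command", "kwargs": {
  "commands": [
    {"translation": [0,0,0],"dr": [0,0,-0.8],"jaw": 0},
    {"translation": [0,0,0],"dr": [0,0,-0.8],"jaw": 0},
    {"translation": [0,0,0],"dr": [0,0,-0.75],"jaw": 0},
    {"translation": [0.99,-0.65,0],"dr": [0,0,0],"jaw": 0},
    {"translation": [0.99,-0.65,0],"dr": [0,0,0],"jaw": 0},
    {"translation": [0.99,-0.65,0],"dr": [0,0,0],"jaw": 0},
    {"translation": [0.99,-0.65,0],"dr": [0,0,0],"jaw": 0},
    {"translation": [0.99,-0.65,0],"dr": [0,0,0],"jaw": 0},
    {"translation": [0.99,-0.65,0],"dr": [0,0,0],"jaw": 0},
    {"translation": [0.99,-0.65,0],"dr": [0,0,0],"jaw": 0},
    {"translation": [0.99,-0.65,0],"dr": [0,0,0],"jaw": 0},
    {"translation": [0.99,-0.65,0],"dr": [0,0,0],"jaw": 0}
  ]
}}

```text
time_s: 1.1
position: [0.3443, -0.3113, 0.2303]
tcp_rot: [[0.777, 0.629, -0.0], [0.629, -0.777, 0.001], [0.0, -0.001, -1.0]]
force: [-0.1, 0.3, -0.6]
opening: 0.999
```

Emit:
{"fn": "arm_command", "kwargs": {
  "commands": [
    {"translation": [0.99,-0.65,0],"dr": [0,0,0],"jaw": 0},
    {"translation": [0.99,-0.65,0],"dr": [0,0,0],"jaw": 0},
    {"translation": [0.99,-0.65,0],"dr": [0,0,0],"jaw": 0},
    {"translation": [0.99,-0.65,0],"dr": [0,0,0],"jaw": 0},
    {"translation": [0.99,-0.65,0],"dr": [0,0,0],"jaw": 0},
    {"translation": [0.99,-0.65,0],"dr": [0,0,0],"jaw": 0},
    {"translation": [0.99,-0.65,0],"dr": [0,0,0],"jaw": 0},
    {"translation": [0.99,-0.65,0],"dr": [0,0,0],"jaw": 0},
    {"translation": [0.99,-0.65,0],"dr": [0,0,0],"jaw": 0},
    {"translation": [0.99,-0.65,0],"dr": [0,0,0],"jaw": 0},
    {"translation": [0.99,-0.65,0],"dr": [0,0,0],"jaw": 0},
    {"translation": [0.99,-0.65,0],"dr": [0,0,0],"jaw": 0}
  ]
}}

```text
time_s: 2.1
position: [0.4522, 0.0271, 0.2304]
tcp_rot: [[0.777, 0.63, -0.001], [0.63, -0.777, 0.0], [-0.0, -0.0, -1.0]]
force: [-0.2, -0.3, 0.1]
opening: 0.998
```

Emit:
{"fn": "arm_command", "kwargs": {
  "commands": [
    {"translation": [0.98,-0.66,0],"dr": [0,0,0],"jaw": 0},
    {"translation": [0.98,-0.66,0],"dr": [0,0,0],"jaw": 0},
    {"translation": [0.98,-0.66,0],"dr": [0,0,0],"jaw": 0},
    {"translation": [0.98,-0.66,0],"dr": [0,0,0],"jaw": 0},
    {"translation": [0.98,-0.66,0],"dr": [0,0,0],"jaw": 0},
    {"translation": [0.98,-0.66,0],"dr": [0,0,0],"jaw": 0},
    {"translation": [0,0,0],"dr": [0,0,0],"jaw": 0}
  ]
}}

```text
time_s: 2.68
position: [0.5057, 0.1994, 0.2304]
tcp_rot: [[0.775, 0.632, 0.002], [0.632, -0.775, 0.003], [0.004, -0.0, -1.0]]
force: [1.4, -0.2, -0.1]
opening: 1.0
```

```bash
python3 - <<'E'
from h import *
s=read_state();p,d=capture("wrist");cv2.imwrite("pics/w1.png",p[:,:,::-1])
print(s["position"],s["tcp_rot"].round(4))
np.savez("w1.npz",p=p,d=d)
hsv=cv2.cvtColor(p,cv2.COLOR_RGB2HSV)
y=(hsv[...,0]>22)&(hsv[...,0]<33)&(hsv[...,1]>150)&(hsv[...,2]>90)
for c,st,l in bd(p,y,60): print(c,st,onz("wrist",*c,.066,s),cv2.minEnclosingCircle(np.argwhere(l)[:,::-1].astype(np.float32)))
for a in (.542,),: pass
print(proj("wrist",[.542,.227,.066],s),proj("wrist",[.505,.197,.048],s))
E
```

```text
[0.50571224 0.19935817 0.23044524] [[ 7.746e-01  6.325e-01  2.400e-03]
 [ 6.325e-01 -7.746e-01  2.600e-03]
 [ 3.500e-03 -5.000e-04 -1.000e+00]]
[286.89393939 143.93636364] [ 264  113   47   55 1650] [0.5457486  0.22709026 0.066     ] ((286.0, 140.0660400390625), 27.13992691040039)
[284.340395   147.22936863] [284.02371641 193.32915523]
```

View pics/w1.png

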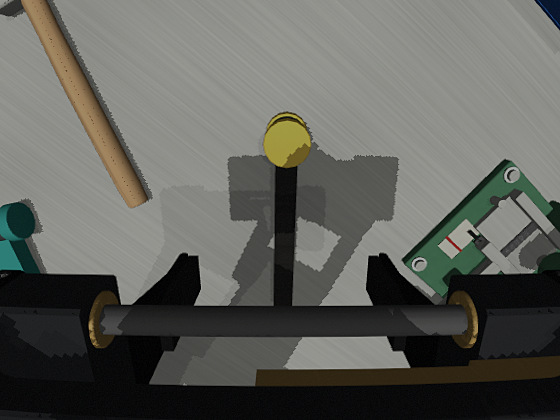

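```bash
python3 - <<'E'
from h import *
s=read_state();p=np.load("w1.npz")["p"]
R=s["tcp_rot"];t=s["position"]
hsv=cv2.cvtColor(p,cv2.COLOR_RGB2HSV)
print("head",[ (R.T@(onz("wrist",u,v,.066,s)-t)).round(4) for u,v in [(287.5,144.5),(265,144.5),(310.5,144.5)]])
for v in (190,220,240,270,295):
    r=np.where(hsv[v,255:315,2]<50)[0]+255
    r=[x for x in r if 268<x<300]
    c=(min(r)+max(r))/2; print(v,min(r),max(r),(R.T@(onz("wrist",c,v,.048,s)-t)).round(4),((max(r)-min(r)+1)))
E
```

```text
head [array([0.0475, 0.0045, 0.1642]), array([ 0.0475, -0.0158,  0.1642]), array([0.0476, 0.0252, 0.1642])]
190 275 296 [0.0008 0.0029 0.1821] 22
220 275 295 [-0.0306  0.0025  0.1821] 21
240 275 294 [-0.0525  0.002   0.1821] 20
270 274 292 [-0.087   0.0005  0.1821] 19
295 274 291 [-0.1176 -0.      0.1821] 18
```

Emit:
{"fn": "arm_command", "kwargs": {
  "commands": [
    {"translation": [-0.1,0.12,0],"dr": [0,0,0.24],"jaw": 0},
    {"translation": [0,0,1],"dr": [0,0,0],"jaw": 0},
    {"translation": [0,0,1],"dr": [0,0,0],"jaw": 0},
    {"translation": [0,0,1],"dr": [0,0,0],"jaw": 0},
    {"translation": [0,0,1],"dr": [0,0,0],"jaw": 0},
    {"translation": [0,0,1],"dr": [0,0,0],"jaw": 0},
    {"translation": [0,0,1],"dr": [0,0,0],"jaw": 0},
    {"translation": [0,0,1],"dr": [0,0,0],"jaw": 0},
    {"translation": [0,0,0.8],"dr": [0,0,0],"jaw": 0},
    {"translation": [0,0,0.5],"dr": [0,0,0],"jaw": 0},
    {"translation": [0,0,0],"dr": [0,0,0],"jaw": 0}
  ]
}}

```text
time_s: 3.65
position: [0.5018, 0.189, 0.0206]
tcp_rot: [[0.794, 0.607, -0.006], [0.607, -0.794, -0.001], [-0.006, -0.003, -1.0]]
force: [0.7, -0.3, 0.4]
opening: 0.999
```

```bash
python3 - <<'E'
from h import *
s=read_state();p,d=capture("wrist");cv2.imwrite("pics/w2.png",p[:,:,::-1])
print(s["position"],s["force"])
E
```

```text
[0.50184555 0.18897241 0.02062962] [ 0.73067319 -0.28072618  0.42733558]
```

View pics/w2.png

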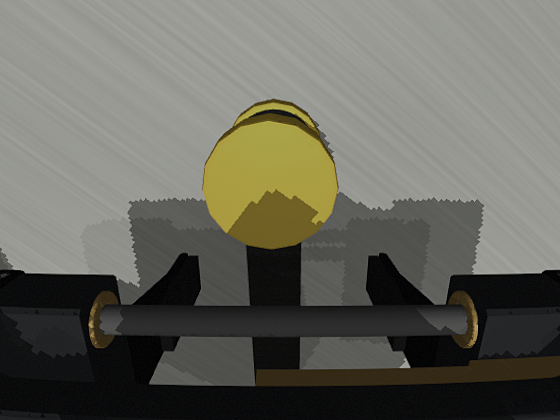

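```bash
python3 - <<'E'
from h import *
s=read_state();R=s["tcp_rot"];t=s["position"]
print([(R.T@(onz("wrist",u,v,.066,s)-t)).round(4) for u,v in [(270.5,184),(203,184),(338,184),(270.5,248)]])
print([(R.T@(onz("wrist",u,v,.048,s)-t)).round(4) for u,v in [(248,255),(302,255),(253,360),(299,360)]],s["joint_positions"],s["opening"])
E
```

```text
[array([ 0.059 , -0.0037, -0.0442]), array([ 0.059 , -0.0254, -0.0442]), array([ 0.059 ,  0.018 , -0.0443]), array([ 0.0367, -0.0039, -0.0442])]
[array([ 0.0258, -0.0136, -0.0261]), array([ 0.0259,  0.0079, -0.0261]), array([-0.0262, -0.0131, -0.0259]), array([-0.0261,  0.0076, -0.0259])] [ 8.72202465e+00  4.26559649e+01  1.02742085e+02 -2.29651109e-02
  3.48392245e+01  6.13166367e+01] 1.0055316773913185
```

Emit:
{"fn": "arm_command", "kwargs": {
  "commands": [
    {"translation": [0.32,-0.12,0],"dr": [0,0,0],"jaw": 0},
    {"translation": [0,0,0],"dr": [0,0,0],"jaw": 0},
    {"translation": [0,0,0],"dr": [0,0,0],"jaw": 1},
    {"translation": [0,0,0],"dr": [0,0,0],"jaw": 1},
    {"translation": [0,0,0],"dr": [0,0,0],"jaw": 1},
    {"translation": [0,0,0],"dr": [0,0,0],"jaw": 1},
    {"translation": [0,0,0],"dr": [0,0,0],"jaw": 1},
    {"translation": [0,0,0],"dr": [0,0,0],"jaw": 1},
    {"translation": [0,0,0],"dr": [0,0,0],"jaw": 1},
    {"translation": [0,0,0],"dr": [0,0,0],"jaw": 1}
  ]
}}

```text
time_s: 4.53
position: [0.5086, 0.1983, 0.023]
tcp_rot: [[0.793, 0.61, -0.0], [0.61, -0.793, -0.0], [-0.0, -0.0, -1.0]]
force: [0.4, -0.6, -0.0]
opening: 0.478
```

```bash
python3 - <<'E'
from h import *
s=read_state();p,d=capture("wrist");cv2.imwrite("pics/w3.png",p[:,:,::-1])
print(s["position"],s["force"],s["opening"])
E
```

```text
[0.50863606 0.19830831 0.02299766] [ 0.41388186 -0.63704767 -0.03229995] 0.4778423153785053
```

View pics/w3.png

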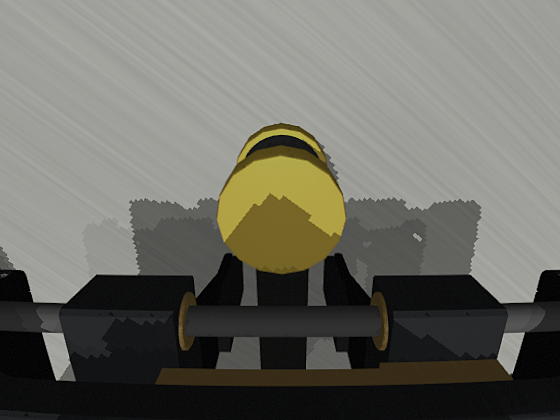

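Emit:
{"fn": "arm_command", "kwargs": {
  "commands": [
    {"translation": [0,0,0],"dr": [0,0,0],"jaw": 1},
    {"translation": [0,0,0],"dr": [0,0,0],"jaw": 1},
    {"translation": [0,0,0],"dr": [0,0,0],"jaw": 1},
    {"translation": [0,0,0],"dr": [0,0,0],"jaw": 1},
    {"translation": [0,0,0],"dr": [0,0,0],"jaw": 1},
    {"translation": [0,0,0],"dr": [0,0,0],"jaw": 1}
  ]
}}

```text
time_s: 5.08
position: [0.5086, 0.1983, 0.023]
tcp_rot: [[0.793, 0.61, -0.0], [0.61, -0.793, -0.0], [-0.0, -0.0, -1.0]]
force: [-0.5, -0.6, -1.0]
opening: 0.252
```

Emit:
{"fn": "arm_command", "kwargs": {
  "commands": [
    {"translation": [0,0,-0.4],"dr": [0,0,0],"jaw": 1},
    {"translation": [0,0,-0.8],"dr": [0,0,0],"jaw": 1},
    {"translation": [0,0,-0.8],"dr": [0,0,0],"jaw": 1},
    {"translation": [0,0,-0.8],"dr": [0,0,0],"jaw": 1},
    {"translation": [0,0,-0.8],"dr": [0,0,0],"jaw": 1},
    {"translation": [0,0,-0.8],"dr": [0,0,0],"jaw": 1},
    {"translation": [0,0,-0.8],"dr": [0,0,0],"jaw": 1},
    {"translation": [0,0,-0.8],"dr": [0,0,0],"jaw": 1},
    {"translation": [0,0,-0.8],"dr": [0,0,0],"jaw": 1},
    {"translation": [0,0,-0.6],"dr": [0,0,0],"jaw": 1},
    {"translation": [0,0,-0.2],"dr": [0,0,0],"jaw": 1}
  ]
}}

```text
time_s: 6.0
position: [0.5092, 0.1985, 0.2155]
tcp_rot: [[0.792, 0.61, 0.003], [0.61, -0.792, 0.001], [0.003, 0.002, -1.0]]
force: [-0.1, 0.3, -4.5]
opening: 0.249
```

Emit:
{"fn": "arm_command", "kwargs": {
  "commands": [
    {"translation": [-0.17,0.41,0],"dr": [0,0,0],"jaw": 1},
    {"translation": [-0.34,0.83,0],"dr": [0,0,0],"jaw": 1},
    {"translation": [-0.34,0.83,0],"dr": [0,0,0],"jaw": 1},
    {"translation": [-0.34,0.83,0],"dr": [0,0,0],"jaw": 1},
    {"translation": [-0.34,0.83,0],"dr": [0,0,0],"jaw": 1},
    {"translation": [-0.34,0.83,0],"dr": [0,0,0],"jaw": 1},
    {"translation": [-0.34,0.83,0],"dr": [0,0,0],"jaw": 1},
    {"translation": [-0.34,0.83,0],"dr": [0,0,0],"jaw": 1},
    {"translation": [-0.34,0.83,0],"dr": [0,0,0],"jaw": 1},
    {"translation": [-0.34,0.83,0],"dr": [0,0,0],"jaw": 1},
    {"translation": [-0.34,0.83,0],"dr": [0,0,0],"jaw": 1},
    {"translation": [-0.34,0.83,0],"dr": [0,0,0],"jaw": 1}
  ]
}}

```text
time_s: 7.0
position: [0.5752, -0.052, 0.2111]
tcp_rot: [[0.793, 0.61, -0.004], [0.61, -0.793, 0.001], [-0.003, -0.003, -1.0]]
force: [-0.3, 0.6, -4.6]
opening: 0.252
```

Emit:
{"fn": "arm_command", "kwargs": {
  "commands": [
    {"translation": [-0.34,0.83,0],"dr": [0,0,0],"jaw": 1},
    {"translation": [-0.34,0.83,0],"dr": [0,0,0],"jaw": 1},
    {"translation": [-0.2,0.4,0],"dr": [0,0,0],"jaw": 1},
    {"translation": [0,0,0],"dr": [0,0,0],"jaw": 1},
    {"translation": [0,0,0],"dr": [0,0,0],"jaw": 1},
    {"translation": [0,0,0],"dr": [0,0,0],"jaw": 1},
    {"translation": [0,0,0],"dr": [0,0,0],"jaw": 1},
    {"translation": [0,0,0],"dr": [0,0,0],"jaw": 1}
  ]
}}

```text
time_s: 7.67
position: [0.5901, -0.1032, 0.213]
tcp_rot: [[0.792, 0.611, -0.001], [0.611, -0.792, 0.001], [-0.0, -0.001, -1.0]]
force: [0.4, -1.1, -3.8]
opening: 0.254
```

```bash
python3 - <<'E'
from h import *
s=read_state();p,d=capture("wrist");cv2.imwrite("pics/w4.png",p[:,:,::-1])
print(s["position"],s["tcp_rot"].round(3),s["force"],s["opening"])
p,d=capture("scene");cv2.imwrite("pics/s4.png",cv2.resize(p[150:290,150:330],None,fx=4,fy=4,interpolation=2)[:,:,::-1])
p,d=capture("top");cv2.imwrite("pics/t4.png",cv2.resize(p[130:270,230:390],None,fx=4,fy=4,interpolation=2)[:,:,::-1])
E
```

```text
[ 0.59012846 -0.10320818  0.21296225] [[ 0.792  0.611 -0.001]
 [ 0.611 -0.792  0.001]
 [-0.    -0.001 -1.   ]] [ 0.3830668  -1.0766949  -3.80870864] 0.2535077445399926
```

View pics/w4.png

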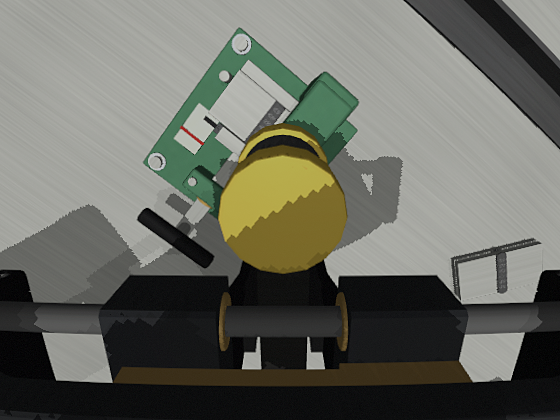

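View pics/s4.png

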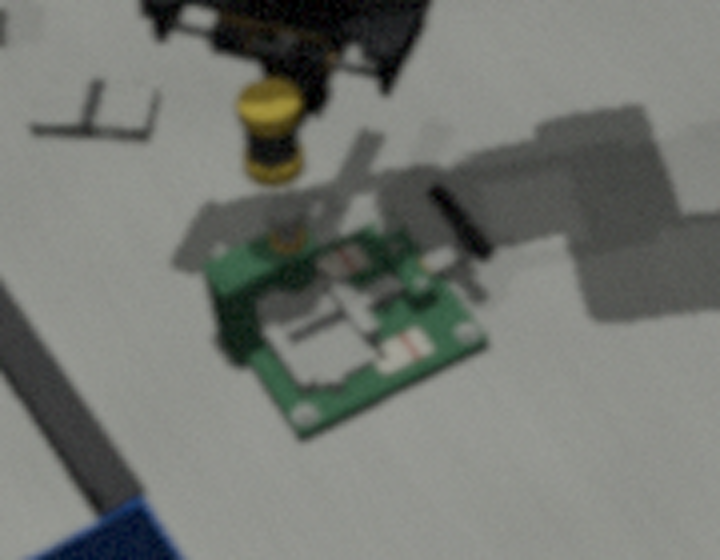

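View pics/t4.png

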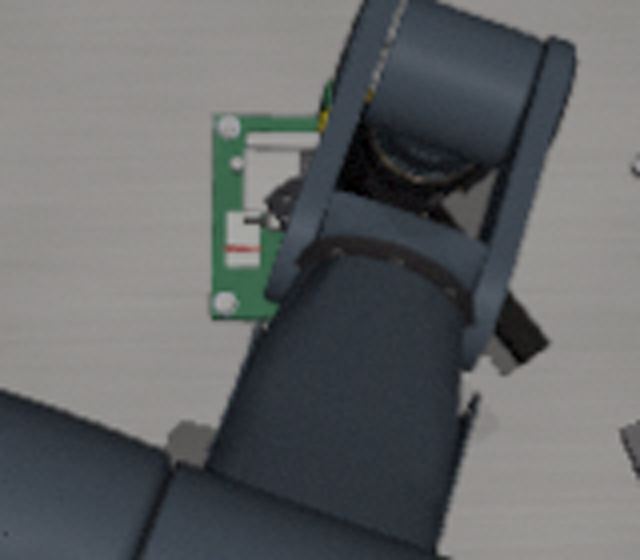

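```bash
python3 - <<'E'
from h import *
s=read_state()
f=lambda q:((q-[150,150]+.5)*4-.5).round(1)
f0=lambda q:((q-[190,170]+.5)*5-.5).round(1)
P=np.array([.6268,-.0762,.140])
print("stamp in s4",f(proj("scene",P)),"in scene0c",f0(proj("scene",P)), "z.104",f0(proj("scene",P-[0,0,.036])))
for z in(.256,.190):
    H=s["position"]+s["tcp_rot"][:,0]*.046;H[2]=z;print(z,H,f(proj("scene",H)))
    print(proj("wrist",H,s))
p=np.load("scene0.npz")["p"];q=proj("scene",P).astype(int)
cv2.imwrite("pics/st.png",cv2.resize(p[q[1]-20:q[1]+25,q[0]-30:q[0]+30],None,fx=12,fy=12,interpolation=2)[:,:,::-1]);print(q)
p=cv2.imread("pics/w4.png")
hsv=cv2.cvtColor(p,cv2.COLOR_BGR2HSV)
R=s["tcp_rot"];t=s["position"]
print([(R.T@(onz("wrist",u,v,.256,s)-t)).round(4) for u,v in [(283,211),(219,211),(347,211),(283,271)]])
E
```

```text
stamp in s4 [281.5 209.8] in scene0c [151.9 162.4] z.104 [158.4 201.2]
0.256 [ 0.62696402 -0.07565906  0.256     ] [263.6 102.4]
[282.01271984 220.86165883]
0.19 [ 0.62696402 -0.07565906  0.19      ] [274.1 165.4]
[282.31100943 179.20754284]
[219 202]
[array([ 0.0495,  0.0003, -0.0428]), array([ 0.0495, -0.021 , -0.0428]), array([ 0.0495,  0.0217, -0.0428]), array([ 0.0273,  0.0003, -0.0428])]
```

View pics/st.png

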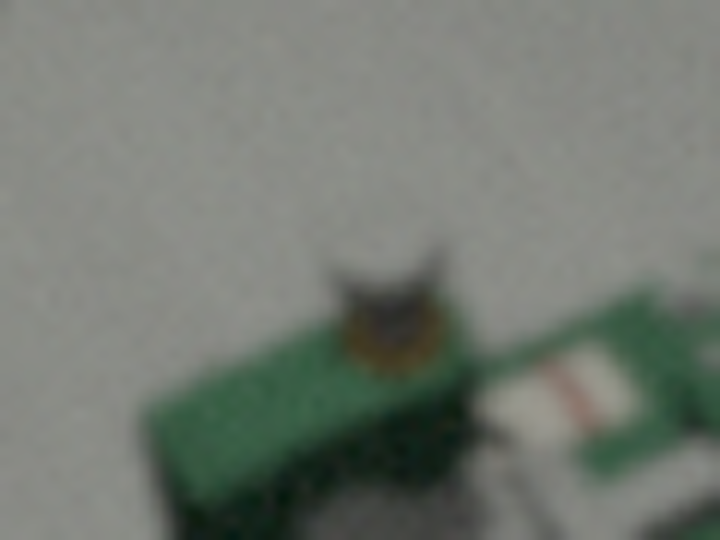

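Emit:
{"fn": "arm_command", "kwargs": {
  "commands": [
    {"translation": [-0.13,-0.1,0],"dr": [0,0,0],"jaw": 1},
    {"translation": [0,0,0],"dr": [0,0,0],"jaw": 1},
    {"translation": [0,0,0.5],"dr": [0,0,0],"jaw": 1},
    {"translation": [0,0,1],"dr": [0,0,0],"jaw": 1},
    {"translation": [0,0,1],"dr": [0,0,0],"jaw": 1},
    {"translation": [0,0,0.46],"dr": [0,0,0],"jaw": 1},
    {"translation": [0,0,0],"dr": [0,0,0],"jaw": 1}
  ]
}}

```text
time_s: 8.4
position: [0.5857, -0.1057, 0.1384]
tcp_rot: [[0.792, 0.61, -0.002], [0.61, -0.792, -0.002], [-0.003, -0.0, -1.0]]
force: [-2.1, -3.6, 2.7]
opening: 0.249
```

```bash
python3 - <<'E'
from h import *
s=read_state();p,d=capture("wrist");cv2.imwrite("pics/w5.png",p[:,:,::-1])
print(s["position"],s["tcp_rot"].round(3),s["force"],s["moment"],s["opening"])
p,d=capture("scene");cv2.imwrite("pics/s5.png",cv2.resize(p[150:290,150:330],None,fx=4,fy=4,interpolation=2)[:,:,::-1])
E
```

```text
[ 0.58573699 -0.10571151  0.13835962] [[ 0.792  0.61  -0.002]
 [ 0.61  -0.792 -0.002]
 [-0.003 -0.    -1.   ]] [-2.08920364 -3.62132601  2.65016144] [-0.59232971  0.45636308 -0.05400983] 0.24944805736727751
```

View pics/w5.png

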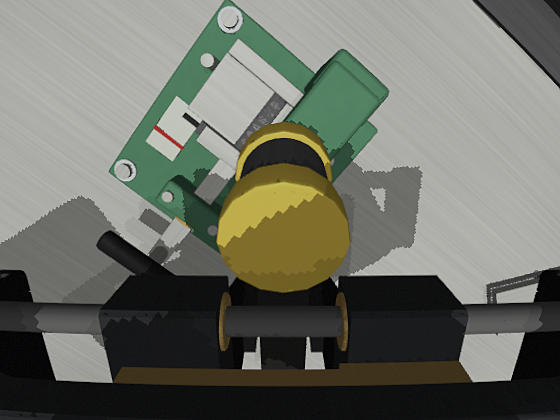

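View pics/s5.png

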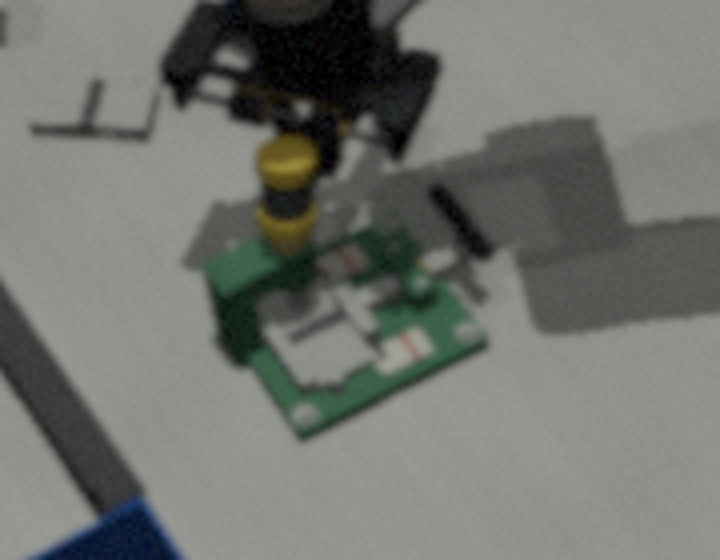

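```bash
cat >> h.py <<'E'
def headfit(s,p,d):
    m,T=pose("wrist",s);hsv=cv2.cvtColor(p,cv2.COLOR_RGB2HSV)
    y=((hsv[...,0]>20)&(hsv[...,0]<34)&(hsv[...,1]>130)&(hsv[...,2]>60)).astype(np.uint8)
    y=cv2.erode(y,np.ones((5,5)));l=max(bd(p,y),key=lambda b:b[1][4])[2]
    v,u=np.where(l&(d>0));K=m["intrinsics"];pts=[]
    for a,b in zip(u[::7],v[::7]):
        o,r=ray("wrist",a,b,T,m);pts.append(o+r*d[b,a])
    pts=np.array(pts);A=(pts-s["position"])@s["tcp_rot"]
    # plane z = a x + b y + c in tool frame, robust
    w=np.ones(len(A),bool)
    for _ in range(4):
        c=np.linalg.lstsq(np.c_[A[w,:2],np.ones(w.sum())],A[w,2],rcond=None)[0];e=A[:,2]-np.c_[A[:,:2],np.ones(len(A))]@c;w=abs(e)<.003
    return c,A[w].mean(0),A[w].min(0),A[w].max(0),w.mean()
E
python3 - <<'E'
from h import *
s=read_state();p,d=capture("wrist");np.savez("w6.npz",p=p,d=d)
print(s["position"],s["force"]);
for x in headfit(s,p,d):print(x)
q,dd=capture("scene");np.savez("s6.npz",p=q,d=dd)
E
```

```text
[ 0.58578476 -0.10564675  0.13961828] [-3.59131155 -3.29861422  2.31390485]
[-2.11326459e-01 -2.88130524e-05 -4.10052289e-02]
[ 0.04399719  0.00035476 -0.05030301]
[ 0.02117369 -0.02025563 -0.05504199]
[ 0.06309254  0.02102968 -0.0448445 ]
0.9088863892013498
```

The head tipped 12° in the grip. The reaction was about 6.5 N and the contact height about 0.121 m, so the first blow got to or very near full depth. To be certain I'll lift, level the mallet and strike again.

Emit:
{"fn": "arm_command", "kwargs": {
  "commands": [
    {"translation": [0,0,-0.8],"dr": [0,0,0],"jaw": 1},
    {"translation": [0,0,-0.8],"dr": [0,0,0],"jaw": 1},
    {"translation": [0,0,-0.8],"dr": [0,0,0],"jaw": 1},
    {"translation": [-0.1,0,-0.4],"dr": [0,0,0],"jaw": 1},
    {"translation": [0,0,0],"dr": [0,-1,0],"jaw": 1},
    {"translation": [0,0,0],"dr": [0,-1,0],"jaw": 1},
    {"translation": [0,0,0],"dr": [0,0,0],"jaw": 1},
    {"translation": [0,0,0],"dr": [0,0,0],"jaw": 1},
    {"translation": [0,0,0],"dr": [0,0,0],"jaw": 1}
  ]
}}

```text
time_s: 9.35
position: [0.5837, -0.1056, 0.2083]
tcp_rot: [[0.775, 0.61, -0.165], [0.597, -0.792, -0.125], [-0.207, -0.002, -0.978]]
force: [-1.1, -0.3, -3.9]
opening: 0.252
```

```bash
python3 - <<'E'
from h import *
s=read_state();p,d=capture("wrist");cv2.imwrite("pics/w7.png",p[:,:,::-1])
R=s["tcp_rot"];print(s["position"],R.round(3),s["force"])
c,mean,mn,mx,w=headfit(s,p,d);print(c,mean,mn,mx,w)
n=np.array([c[0],c[1],-1]);n/=np.linalg.norm(n);print("head up world",R@n)
x0=(mn[0]+mx[0])/2;y0=(mn[1]+mx[1])/2
top=s["position"]+R@np.array([x0,y0,c@[x0,y0,1]]);print("top",top,"bottom",top-.066*(R@n))
q,dd=capture("scene");cv2.imwrite("pics/s7.png",cv2.resize(q[150:290,150:330],None,fx=4,fy=4,interpolation=2)[:,:,::-1])
E
```

```text
[ 0.5837214  -0.10564409  0.20830284] [[ 0.775  0.61  -0.165]
 [ 0.597 -0.792 -0.125]
 [-0.207 -0.002 -0.978]] [-1.10250216 -0.33958349 -3.91895379]
[-0.2078306  -0.00344569 -0.04106687] [ 0.04427072  0.00023308 -0.05027226] [ 0.02142095 -0.02004143 -0.05548258] [ 0.06327292  0.02075688 -0.04467382] 0.9100678733031674
head up world [0.00202679 0.00328437 0.99999255]
top [ 0.62499559 -0.07441857  0.24832439] bottom [ 0.62486183 -0.07463534  0.18232488]
```

View pics/w7.png

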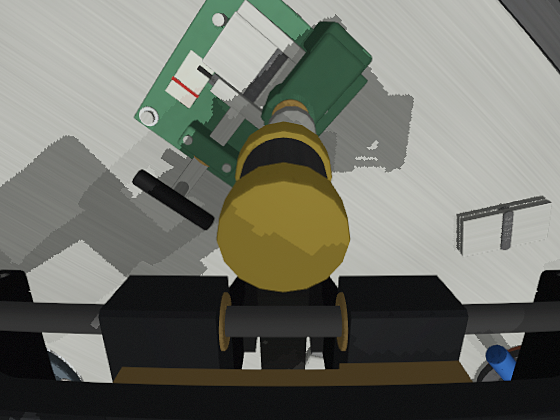

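View pics/s7.png

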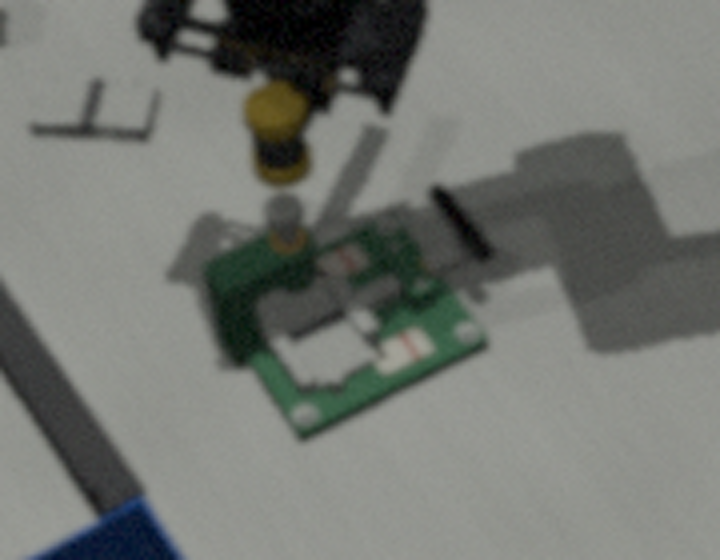

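Emit:
{"fn": "arm_command", "kwargs": {
  "commands": [
    {"translation": [0,0.1,0],"dr": [0,0,0],"jaw": 1},
    {"translation": [0,0,0],"dr": [0,0,0],"jaw": 1},
    {"translation": [0.08,0,0.39],"dr": [0,0,0],"jaw": 1},
    {"translation": [0.21,0,0.98],"dr": [0,0,0],"jaw": 1},
    {"translation": [0.21,0,0.98],"dr": [0,0,0],"jaw": 1},
    {"translation": [0.08,0,0.39],"dr": [0,0,0],"jaw": 1},
    {"translation": [0,0,0],"dr": [0,0,0],"jaw": 1}
  ]
}}

```text
time_s: 10.03
position: [0.5852, -0.1105, 0.1383]
tcp_rot: [[0.775, 0.61, -0.167], [0.596, -0.792, -0.13], [-0.212, 0.001, -0.977]]
force: [-1.9, -4.3, 2.9]
opening: 0.249
```

```bash
cat > hf.py <<'E'
from h import *
import sys
s=read_state();p,d=capture("wrist");k=sys.argv[1];cv2.imwrite(f"pics/w{k}.png",p[:,:,::-1])
R=s["tcp_rot"];print(s["position"],R.round(3),s["force"])
c,mean,mn,mx,w=headfit(s,p,d);print(c,mean,mn,mx,w)
n=np.array([c[0],c[1],-1]);n/=np.linalg.norm(n);print("head up world",R@n)
x0=(mn[0]+mx[0])/2;y0=(mn[1]+mx[1])/2
top=s["position"]+R@np.array([x0,y0,c@[x0,y0,1]]);b=top-.066*(R@n);print("top",top,"bottom",b, "near rim",b-.022*np.cross(R[:,1],R@n)*-1,b-.022*np.cross(R[:,1],R@n))
q,dd=capture("scene");cv2.imwrite(f"pics/s{k}.png",cv2.resize(q[150:290,150:330],None,fx=4,fy=4,interpolation=2)[:,:,::-1])
E
python3 hf.py 8
```

```text
[ 0.58522643 -0.1104901   0.13834229] [[ 0.775  0.61  -0.167]
 [ 0.596 -0.792 -0.13 ]
 [-0.212  0.001 -0.977]] [-1.91555221 -4.30629844  2.92383166]
[-0.36888923 -0.00287653 -0.044862  ] [ 0.03786777  0.00045709 -0.05886819] [ 0.01952371 -0.01994362 -0.06518631] [ 0.05379873  0.02047012 -0.05095244] 0.792
head up world [-0.11268558 -0.08182282  0.99025602]
top [ 0.62355671 -0.08124593  0.187624  ] bottom [ 0.63099396 -0.07584563  0.1222671 ] near rim [ 0.61373198 -0.08913628  0.11920461] [ 0.64825595 -0.06255498  0.1253296 ]
```

View pics/s8.png

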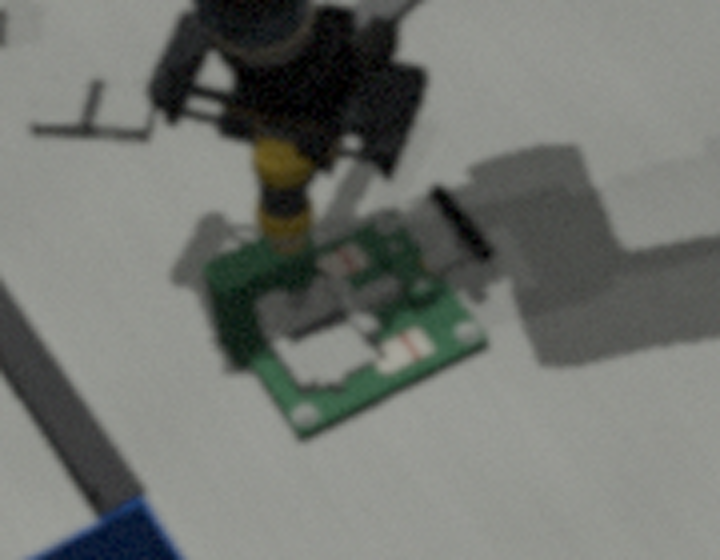

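Both blows stopped at about the same height (near rim 0.121 m and 0.119 m), which points to a hard stop at about 20 mm travel. I'll lift, level the mallet and carry it back to where it stood.

Emit:
{"fn": "arm_command", "kwargs": {
  "commands": [
    {"translation": [-0.1,0,-0.5],"dr": [0,0,0],"jaw": 1},
    {"translation": [-0.19,0,-0.88],"dr": [0,0,0],"jaw": 1},
    {"translation": [-0.19,0,-0.88],"dr": [0,0,0],"jaw": 1},
    {"translation": [-0.19,0,-0.88],"dr": [0,0,0],"jaw": 1},
    {"translation": [-0.1,0,-0.5],"dr": [0,0,0],"jaw": 1},
    {"translation": [0,0,0],"dr": [0,-0.7,0],"jaw": 1},
    {"translation": [0,0,0],"dr": [0,-0.7,0],"jaw": 1},
    {"translation": [0.17,-0.42,-0.06],"dr": [0,0,0],"jaw": 1},
    {"translation": [0.34,-0.83,-0.125],"dr": [0,0,0],"jaw": 1},
    {"translation": [0.34,-0.83,-0.125],"dr": [0,0,0],"jaw": 1},
    {"translation": [0.34,-0.83,-0.125],"dr": [0,0,0],"jaw": 1},
    {"translation": [0.34,-0.83,-0.125],"dr": [0,0,0],"jaw": 1}
  ]
}}

```text
time_s: 11.13
position: [0.56, -0.0073, 0.231]
tcp_rot: [[0.743, 0.609, -0.277], [0.572, -0.793, -0.21], [-0.348, -0.003, -0.938]]
force: [-0.0, -0.7, -3.8]
opening: 0.25
```

Emit:
{"fn": "arm_command", "kwargs": {
  "commands": [
    {"translation": [0.34,-0.83,-0.125],"dr": [0,0,0],"jaw": 1},
    {"translation": [0.34,-0.83,-0.125],"dr": [0,0,0],"jaw": 1},
    {"translation": [0.34,-0.83,-0.125],"dr": [0,0,0],"jaw": 1},
    {"translation": [0.34,-0.83,-0.125],"dr": [0,0,0],"jaw": 1},
    {"translation": [0.34,-0.83,-0.125],"dr": [0,0,0],"jaw": 1},
    {"translation": [0.34,-0.83,-0.125],"dr": [0,0,0],"jaw": 1},
    {"translation": [0.34,-0.83,-0.125],"dr": [0,0,0],"jaw": 1},
    {"translation": [0.34,-0.83,-0.125],"dr": [0,0,0],"jaw": 1},
    {"translation": [0.34,-0.83,-0.125],"dr": [0,0,0],"jaw": 1},
    {"translation": [0.17,-0.42,-0.06],"dr": [0,0,0],"jaw": 1},
    {"translation": [0,0,0],"dr": [0,0,0],"jaw": 1},
    {"translation": [0,0,0],"dr": [0,0,0],"jaw": 1}
  ]
}}

```text
time_s: 12.13
position: [0.5087, 0.1997, 0.2312]
tcp_rot: [[0.742, 0.611, -0.276], [0.572, -0.792, -0.213], [-0.349, 0.0, -0.937]]
force: [0.4, 0.1, -4.1]
opening: 0.249
```

```bash
python3 hf.py 9
```

```text
[0.50873699 0.19966872 0.23117647] [[ 0.742  0.611 -0.276]
 [ 0.572 -0.792 -0.213]
 [-0.349  0.    -0.937]] [ 0.37647226  0.11294752 -4.05758369]
[-0.36214172 -0.00561307 -0.04492628] [ 0.03799945  0.00028132 -0.05874633] [ 0.01935919 -0.01984912 -0.06498359] [ 0.05365398  0.02083723 -0.05062757] 0.7940097799511002
head up world [0.00385553 0.00986382 0.99994392]
top [0.55218618 0.23258306 0.2729277 ] bottom [0.55193171 0.23193205 0.2069314 ] near rim [0.53451561 0.21849234 0.20713113] [0.56934782 0.24537176 0.20673168]
```

View pics/w9.png

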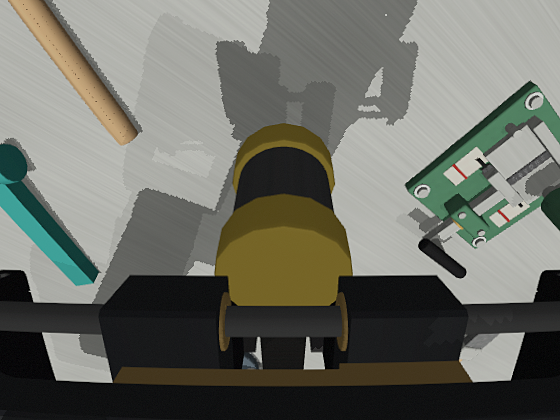

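Emit:
{"fn": "arm_command", "kwargs": {
  "commands": [
    {"translation": [0.35,0,0.94],"dr": [0,0,0],"jaw": 1},
    {"translation": [0.35,0,0.94],"dr": [0,0,0],"jaw": 1},
    {"translation": [0.35,0,0.94],"dr": [0,0,0],"jaw": 1},
    {"translation": [0.35,0,0.94],"dr": [0,0,0],"jaw": 1},
    {"translation": [0.35,0,0.94],"dr": [0,0,0],"jaw": 1},
    {"translation": [0.35,0,0.94],"dr": [0,0,0],"jaw": 1},
    {"translation": [0.28,0,0.75],"dr": [0,0,0],"jaw": 1},
    {"translation": [0.2,0,0.52],"dr": [0,0,0],"jaw": 1},
    {"translation": [0.12,0,0.33],"dr": [0,0,0],"jaw": 1},
    {"translation": [0.05,0,0.14],"dr": [0,0,0],"jaw": 1},
    {"translation": [0,0,0],"dr": [0,0,0],"jaw": 1},
    {"translation": [0,0,0],"dr": [0,0,0],"jaw": 1}
  ]
}}

```text
time_s: 13.23
position: [0.5102, 0.1997, 0.0353]
tcp_rot: [[0.744, 0.61, -0.275], [0.571, -0.793, -0.212], [-0.347, 0.001, -0.938]]
force: [-0.2, -0.7, -3.0]
opening: 0.252
```

Emit:
{"fn": "arm_command", "kwargs": {
  "commands": [
    {"translation": [0.1,0,0.26],"dr": [0,0,0],"jaw": 1},
    {"translation": [0.04,0,0.1],"dr": [0,0,0],"jaw": 1},
    {"translation": [0,0,0],"dr": [0,0,0],"jaw": 1},
    {"translation": [0,0,0],"dr": [0,0,0],"jaw": 1}
  ]
}}

```text
time_s: 13.57
position: [0.5094, 0.1999, 0.025]
tcp_rot: [[0.743, 0.61, -0.276], [0.572, -0.792, -0.213], [-0.349, -0.0, -0.937]]
force: [-0.8, 0.2, -4.3]
opening: 0.251
```

Emit:
{"fn": "arm_command", "kwargs": {
  "commands": [
    {"translation": [0.015,0,0.04],"dr": [0,0,0],"jaw": 1},
    {"translation": [0.015,0,0.04],"dr": [0,0,0],"jaw": 1},
    {"translation": [0,0,0],"dr": [0,0,0],"jaw": 1}
  ]
}}

```text
time_s: 13.82
position: [0.5097, 0.1999, 0.0237]
tcp_rot: [[0.743, 0.61, -0.276], [0.571, -0.793, -0.213], [-0.348, 0.0, -0.937]]
force: [-0.6, -0.4, 2.0]
opening: 0.25
```

Emit:
{"fn": "arm_command", "kwargs": {
  "commands": [
    {"translation": [0,0,0],"dr": [0,0,0],"jaw": 0},
    {"translation": [0,0,0],"dr": [0,0,0],"jaw": 0},
    {"translation": [0,0,0],"dr": [0,0,0],"jaw": 0},
    {"translation": [0,0,0],"dr": [0,0,0],"jaw": 0},
    {"translation": [0,0,0],"dr": [0,0,0],"jaw": 0},
    {"translation": [0,0,0],"dr": [0,0,0],"jaw": 0},
    {"translation": [0,0,0],"dr": [0,0,0],"jaw": 0},
    {"translation": [0,0,0],"dr": [0,0,0],"jaw": 0},
    {"translation": [0,0,0],"dr": [0,0,0],"jaw": 0},
    {"translation": [0,0,0],"dr": [0,0,0],"jaw": 0}
  ]
}}

```text
time_s: 14.65
position: [0.5095, 0.1999, 0.0227]
tcp_rot: [[0.743, 0.61, -0.276], [0.572, -0.793, -0.213], [-0.349, -0.0, -0.937]]
force: [-0.2, 0.1, 0.3]
opening: 0.923
```

Emit:
{"fn": "arm_command", "kwargs": {
  "commands": [
    {"translation": [-0.2,0,-0.47],"dr": [0,0,0],"jaw": 0},
    {"translation": [-0.38,0,-0.94],"dr": [0,0,0],"jaw": 0},
    {"translation": [-0.38,0,-0.94],"dr": [0,0,0],"jaw": 0},
    {"translation": [-0.35,0,-0.94],"dr": [0,0,0],"jaw": 0},
    {"translation": [-0.35,0,-0.94],"dr": [0,0,0],"jaw": 0},
    {"translation": [-0.35,0,-0.94],"dr": [0,0,0],"jaw": 0},
    {"translation": [-0.35,0,-0.94],"dr": [0,0,0],"jaw": 0},
    {"translation": [-0.17,0,-0.47],"dr": [0,1,0],"jaw": 0},
    {"translation": [0,0,0],"dr": [0,1,0],"jaw": 0},
    {"translation": [0,0,0],"dr": [0,1,0],"jaw": 0},
    {"translation": [0,0,0],"dr": [0,0.4,0],"jaw": 0},
    {"translation": [0,0,0],"dr": [0,0,0],"jaw": 0}
  ]
}}

```text
time_s: 15.65
position: [0.5055, 0.1976, 0.2005]
tcp_rot: [[0.793, 0.609, -0.0], [0.609, -0.793, 0.0], [-0.0, -0.0, -1.0]]
force: [-0.0, -0.1, -0.3]
opening: 0.998
```

```bash
python3 - <<'E'
from h import *
s=read_state();p,d=capture("wrist");cv2.imwrite("pics/w10.png",p[:,:,::-1])
R=s["tcp_rot"];print(s["position"],R.round(4),s["force"],s["opening"],s["joint_positions"])
E
```

```text
[0.50553674 0.19762871 0.20047471] [[ 7.932e-01  6.090e-01 -2.000e-04]
 [ 6.090e-01 -7.932e-01  2.000e-04]
 [-1.000e-04 -3.000e-04 -1.000e+00]] [-0.03191066 -0.10302682 -0.29182775] 0.9977784183617889 [9.54406874e+00 2.61654803e+01 9.57662189e+01 1.63615221e-02
 5.80797501e+01 6.20211459e+01]
```

View pics/w10.png

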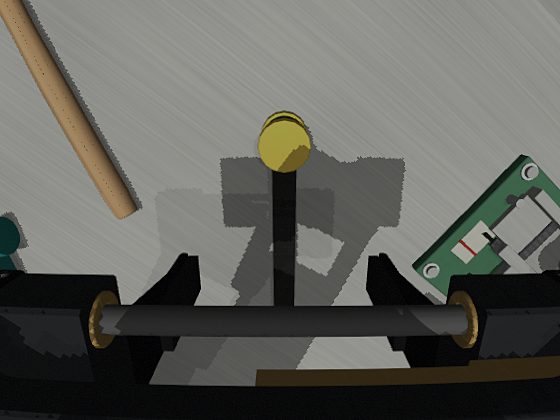

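Emit:
{"fn": "arm_command", "kwargs": {
  "commands": [
    {"translation": [0,0,0],"dr": [0,0,-0.95],"jaw": 0},
    {"translation": [0,0,0],"dr": [0,0,-0.95],"jaw": 0},
    {"translation": [0,0,0],"dr": [0,0,-0.95],"jaw": 0},
    {"translation": [0,0,0],"dr": [0,0,-0.95],"jaw": 0},
    {"translation": [0,0,0],"dr": [0,0,-0.95],"jaw": 0},
    {"translation": [0,0,0],"dr": [0,0,-0.95],"jaw": 0},
    {"translation": [0,0,0],"dr": [0,0,-0.95],"jaw": 0},
    {"translation": [0,0,0],"dr": [0,0,-0.95],"jaw": 0},
    {"translation": [0,0,0],"dr": [0,0,-0.95],"jaw": 0},
    {"translation": [-0.8,0,0],"dr": [0,0,0],"jaw": 0},
    {"translation": [-1,0,0],"dr": [0,0,0],"jaw": 0},
    {"translation": [-1,0,0],"dr": [0,0,0],"jaw": 0}
  ]
}}

```text
time_s: 16.7
position: [0.5075, 0.1287, 0.1991]
tcp_rot: [[0.017, 1.0, -0.0], [1.0, -0.017, -0.001], [-0.001, -0.0, -1.0]]
force: [0.0, 0.7, -0.1]
opening: 1.0
```

Emit:
{"fn": "arm_command", "kwargs": {
  "commands": [
    {"translation": [-1,0,0],"dr": [0,0,0],"jaw": 0},
    {"translation": [-1,0,0],"dr": [0,0,0],"jaw": 0},
    {"translation": [-1,0,0],"dr": [0,0,0],"jaw": 0},
    {"translation": [-1,0,0],"dr": [0,0,0],"jaw": 0},
    {"translation": [-1,0,0],"dr": [0,0,0],"jaw": 0},
    {"translation": [-1,0,0],"dr": [0,0,0],"jaw": 0},
    {"translation": [-1,-0.22,0],"dr": [0,0,0],"jaw": 0},
    {"translation": [0,0,0],"dr": [0,0,0],"jaw": 0},
    {"translation": [0,0,0],"dr": [0,0,0],"jaw": 0},
    {"translation": [0,0,0],"dr": [0,0,0],"jaw": 0}
  ]
}}

```text
time_s: 17.53
position: [0.4982, -0.0459, 0.199]
tcp_rot: [[0.02, 1.0, -0.0], [1.0, -0.02, 0.0], [0.0, -0.0, -1.0]]
force: [-0.4, -0.6, -0.9]
opening: 0.999
```

```bash
python3 - <<'E'
from h import *
s=read_state();p,d=capture("wrist");cv2.imwrite("pics/w11.png",p[:,:,::-1]);np.savez("w11.npz",p=p,d=d)
R=s["tcp_rot"];print(s["position"],R.round(4),s["force"],s["opening"])
print(proj("wrist",[.495,-.046,.066],s))
p,d=capture("top");cv2.imwrite("pics/t11.png",cv2.resize(p[130:270,190:350],None,fx=4,fy=4,interpolation=2)[:,:,::-1])
E
```

```text
[ 0.49817771 -0.04589659  0.19902834] [[ 1.990e-02  9.998e-01 -3.000e-04]
 [ 9.998e-01 -1.990e-02  3.000e-04]
 [ 3.000e-04 -3.000e-04 -1.000e+00]] [-0.36823799 -0.57350787 -0.89605172] 0.9992235581253781
[279.06746043 204.78367176]
```

View pics/w11.png

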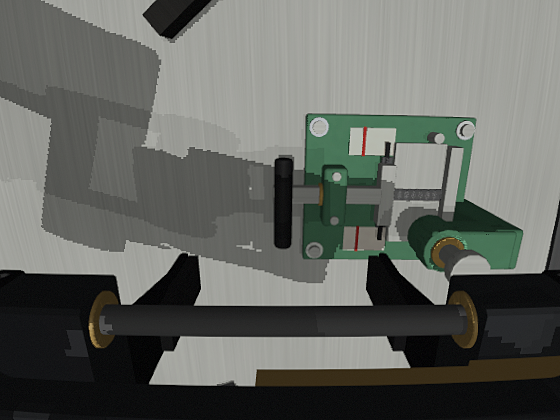

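View pics/t11.png

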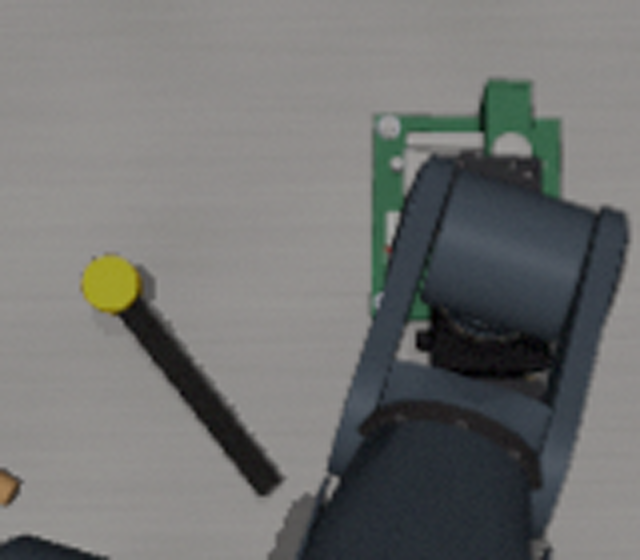

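```bash
python3 - <<'E'
from h import *
s=read_state();R=s["tcp_rot"];t=s["position"]
for z in(.066,.062):print([(R.T@(onz("wrist",u,v,z,s)-t)).round(4) for u,v in [(283.5,202),(284,165),(283,240),(275,202),(292,202)]])
# red lines and pointers, z=.016
for u,v in[(363.5,141),(356,238),(387.5,150),(379.5,233)]:
    P=onz("wrist",u,v,.016,s);print(P.round(4))
p=np.load("w11.npz")["p"];cv2.imwrite("pics/w11c.png",cv2.resize(p[105:265,260:460],None,fx=4,fy=4,interpolation=2)[:600,:800,::-1])
E
```

```text
[array([0.0023, 0.0007, 0.133 ]), array([0.0341, 0.001 , 0.133 ]), array([-0.0326,  0.0003,  0.133 ]), array([ 0.0023, -0.0066,  0.133 ]), array([0.0023, 0.0079, 0.133 ])]
[array([0.0011, 0.0007, 0.137 ]), array([0.0334, 0.001 , 0.137 ]), array([-0.0343,  0.0003,  0.137 ]), array([ 0.0011, -0.0067,  0.137 ]), array([0.0012, 0.008 , 0.137 ])]
[0.5759 0.0022 0.016 ]
[ 0.5731 -0.0973  0.016 ]
[ 0.5996 -0.0066  0.016 ]
[ 0.5973 -0.0922  0.016 ]
```

View pics/w11c.png

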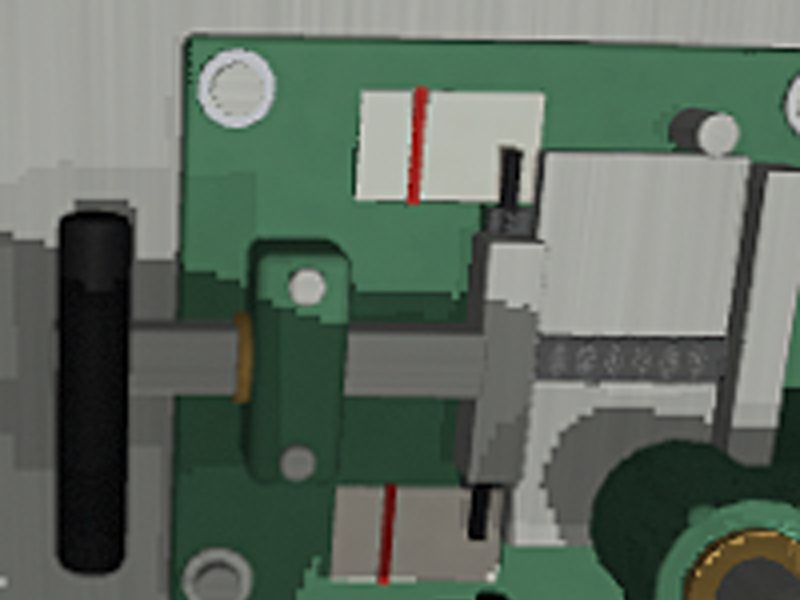

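Emit:
{"fn": "arm_command", "kwargs": {
  "commands": [
    {"translation": [0.04,0.03,0.8],"dr": [0,0,0],"jaw": 0.4},
    {"translation": [0,0,0.8],"dr": [0,0,0],"jaw": 0.4},
    {"translation": [0,0,0.8],"dr": [0,0,0],"jaw": 0.4},
    {"translation": [0,0,0.8],"dr": [0,0,0],"jaw": 0.4},
    {"translation": [0,0,0.8],"dr": [0,0,0],"jaw": 0.4},
    {"translation": [0,0,0.6],"dr": [0,0,0],"jaw": 0.4},
    {"translation": [0,0,0.5],"dr": [0,0,0],"jaw": 0.4},
    {"translation": [0,0,0.4],"dr": [0,0,0],"jaw": 0.4},
    {"translation": [0,0,0.3],"dr": [0,0,0],"jaw": 0.4},
    {"translation": [0,0,0],"dr": [0,0,0],"jaw": 0.4},
    {"translation": [0,0,0],"dr": [0,0,0],"jaw": 0.4},
    {"translation": [0,0,0],"dr": [0,0,0],"jaw": 0.4}
  ]
}}

```text
time_s: 18.63
position: [0.4989, -0.0451, 0.0545]
tcp_rot: [[0.019, 1.0, 0.001], [1.0, -0.019, -0.0], [-0.0, 0.001, -1.0]]
force: [-0.0, 0.1, 0.4]
opening: 0.602
```

```bash
python3 - <<'E'
from h import *
s=read_state();p,d=capture("wrist");cv2.imwrite("pics/w12.png",p[:,:,::-1])
R=s["tcp_rot"];print(s["position"],R.round(4),s["force"],s["opening"])
E
```

```text
[ 0.49887671 -0.04511409  0.05453192] [[ 1.930e-02  9.998e-01  1.100e-03]
 [ 9.998e-01 -1.930e-02 -3.000e-04]
 [-3.000e-04  1.100e-03 -1.000e+00]] [-0.03923337  0.09257144  0.3605714 ] 0.6021015787790962
```

View pics/w12.png

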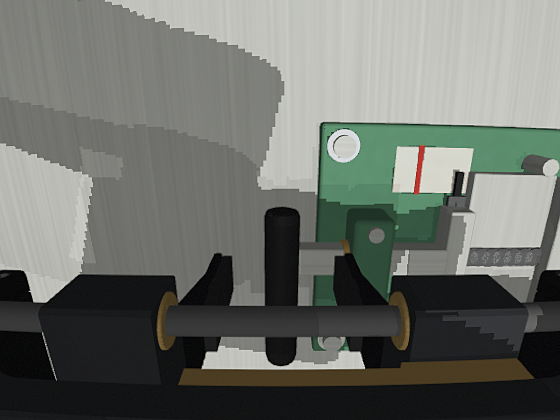

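The bar (column about 282) stands centred between the fingers, and the pointer (458,185) and red line (419,170) are both in view. Closing now.

Emit:
{"fn": "arm_command", "kwargs": {
  "commands": [
    {"translation": [0,0,0],"dr": [0,0,0],"jaw": 1},
    {"translation": [0,0,0],"dr": [0,0,0],"jaw": 1},
    {"translation": [0,0,0],"dr": [0,0,0],"jaw": 1},
    {"translation": [0,0,0],"dr": [0,0,0],"jaw": 1},
    {"translation": [0,0,0],"dr": [0,0,0],"jaw": 1},
    {"translation": [0,0,0],"dr": [0,0,0],"jaw": 1},
    {"translation": [0,0,0],"dr": [0,0,0],"jaw": 1},
    {"translation": [0,0,0],"dr": [0,0,0],"jaw": 1},
    {"translation": [0,0,0],"dr": [0,0,0],"jaw": 1},
    {"translation": [0,0,0],"dr": [0,0,0],"jaw": 1}
  ]
}}

```text
time_s: 19.52
position: [0.498, -0.0452, 0.054]
tcp_rot: [[0.02, 1.0, -0.001], [1.0, -0.02, 0.0], [0.0, -0.001, -1.0]]
force: [0.1, -1.0, 1.6]
opening: 0.178
```

```bash
python3 - <<'E'
from h import *
s=read_state();p,d=capture("wrist");cv2.imwrite("pics/w13.png",p[:,:,::-1])
R=s["tcp_rot"];print(s["position"],R.round(4),s["force"],s["opening"])
E
```

```text
[ 0.49801425 -0.045174    0.05399971] [[ 1.970e-02  9.998e-01 -7.000e-04]
 [ 9.998e-01 -1.970e-02  1.000e-04]
 [ 1.000e-04 -7.000e-04 -1.000e+00]] [ 0.11295593 -1.02031741  1.58811448] 0.17789019964277053
```

View pics/w13.png

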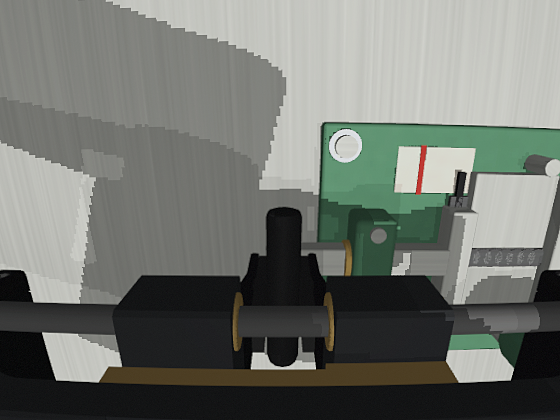

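Emit:
{"fn": "arm_command", "kwargs": {
  "commands": [
    {"translation": [0,-0.22,0],"dr": [0,0,0],"jaw": 1},
    {"translation": [0,-0.22,0],"dr": [0,0,0],"jaw": 1},
    {"translation": [0,-0.22,0],"dr": [0,0,0],"jaw": 1},
    {"translation": [0,-0.22,0],"dr": [0,0,0],"jaw": 1},
    {"translation": [0,0,0],"dr": [0,0,0],"jaw": 1},
    {"translation": [0,0,0],"dr": [0,0,0],"jaw": 1},
    {"translation": [0,0,0],"dr": [0,0,0],"jaw": 1},
    {"translation": [0,0,0],"dr": [0,0,0],"jaw": 1}
  ]
}}

```text
time_s: 20.23
position: [0.4812, -0.0448, 0.0541]
tcp_rot: [[0.022, 1.0, 0.01], [1.0, -0.022, -0.001], [-0.001, 0.01, -1.0]]
force: [9.3, 5.2, -7.7]
opening: 0.174
```

```bash
python3 - <<'E'
from h import *
s=read_state();p,d=capture("wrist");cv2.imwrite("pics/w14.png",p[:,:,::-1]);np.savez("w14.npz",p=p,d=d)
cv2.imwrite("pics/w14c.png",cv2.resize(p[120:270,400:560],None,fx=4,fy=4,interpolation=2)[:600,:800,::-1])
R=s["tcp_rot"];print(s["position"],R.round(4),s["force"],s["opening"])
E
```

```text
[ 0.48115326 -0.04482914  0.05407325] [[ 2.160e-02  9.997e-01  1.020e-02]
 [ 9.998e-01 -2.160e-02 -1.000e-03]
 [-8.000e-04  1.020e-02 -9.999e-01]] [ 9.32749469  5.20803256 -7.67592186] 0.1739751794791479
```

View pics/w14c.png

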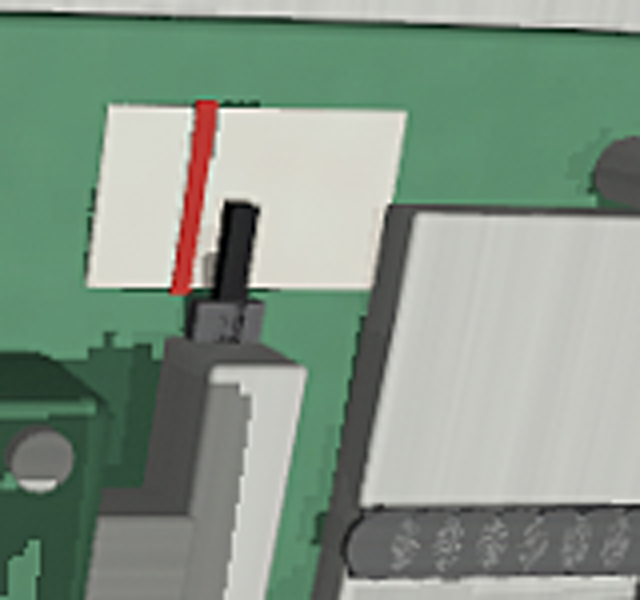

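View pics/w14.png

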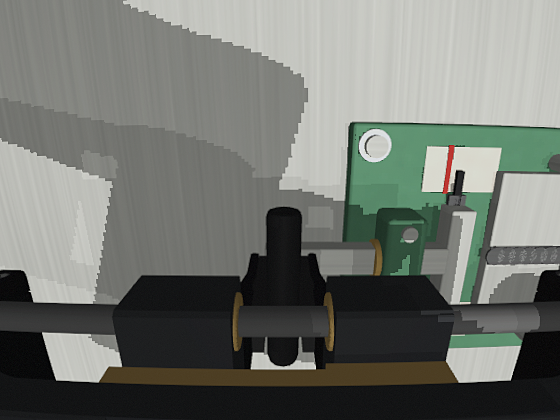

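```bash
cat > gap.py <<'E'
from h import *
import sys
k=sys.argv[1]
s=read_state();p,d=capture("wrist");cv2.imwrite(f"pics/w{k}.png",p[:,:,::-1]);cv2.imwrite(f"pics/w{k}c.png",cv2.resize(p[120:270,400:560],None,fx=4,fy=4,interpolation=2)[:600,:800,::-1])
print(s["time_s"],s["position"],s["force"],s["opening"])
hsv=cv2.cvtColor(p,cv2.COLOR_RGB2HSV)
red=((hsv[...,0]<8)|(hsv[...,0]>172))&(hsv[...,1]>150)
red[:, :380]=0
b=max(bd(p,red,10),key=lambda b:b[1][4]);v,u=np.where(b[2]);print(b[0],b[1])
L=np.array([onz("wrist",a,c,.0155,s) for a,c in zip(u,v)])
line=np.polyfit(L[:,1],L[:,0],1)
dk=(hsv[...,2]<40)&(hsv[...,1]<255);dk[:,:400]=0;dk[:160]=0;dk[192:]=0
for b in bd(p,dk,8):
    v,u=np.where(b[2]);P=np.array([onz("wrist",a,c,.016,s) for a,c in zip(u,v)])
    print(b[1],"ptr",P.mean(0).round(4),"y range",P[:,1].min(),P[:,1].max(),"gap mm",((P[:,0]-np.polyval(line,P[:,1])).mean()*1e3).round(2))
print("line",line,"width",L[:,0].std()*3.46)
E
python3 gap.py 15
```

```text
20.2833 [ 0.4811623  -0.04482479  0.05407289] [ 8.38644777  5.56017078 -6.46683341] 0.1752587913564308
[448.08482143 168.34375   ] [442 145  13  49 224]
[454 171  11  21  83] ptr [ 0.5834 -0.0046  0.016 ] y range -0.011237037989429287 0.0005518036836661758 gap mm 7.01
line [0.03352765 0.57650728] width 0.002883373572140636
```

Emit:
{"fn": "arm_command", "kwargs": {
  "commands": [
    {"translation": [0,-0.16,0],"dr": [0,0,0],"jaw": 1},
    {"translation": [0,-0.14,0],"dr": [0,0,0],"jaw": 1},
    {"translation": [0,0,0],"dr": [0,0,0],"jaw": 1},
    {"translation": [0,0,0],"dr": [0,0,0],"jaw": 1},
    {"translation": [0,0,0],"dr": [0,0,0],"jaw": 1},
    {"translation": [0,0,0],"dr": [0,0,0],"jaw": 1},
    {"translation": [0,0,0],"dr": [0,0,0],"jaw": 1},
    {"translation": [0,0,0],"dr": [0,0,0],"jaw": 1}
  ]
}}

```text
time_s: 21.0
position: [0.4745, -0.0447, 0.0541]
tcp_rot: [[0.022, 1.0, 0.012], [1.0, -0.022, -0.001], [-0.001, 0.012, -1.0]]
force: [10.6, 8.2, -7.5]
opening: 0.175
```

```bash
python3 gap.py 16
```

```text
21.0 [ 0.47454188 -0.04467643  0.05409079] [10.56436156  8.18252767 -7.48582315] 0.17544887040661705
[460.54032258 157.25      ] [457 145   8  26 124]
[453 171  11  21  85] ptr [ 0.5767 -0.0048  0.016 ] y range -0.011176651250824114 0.0006268441186739748 gap mm 0.56
line [0.03897029 0.57636996] width 0.002878338555945324
```

View pics/w16c.png

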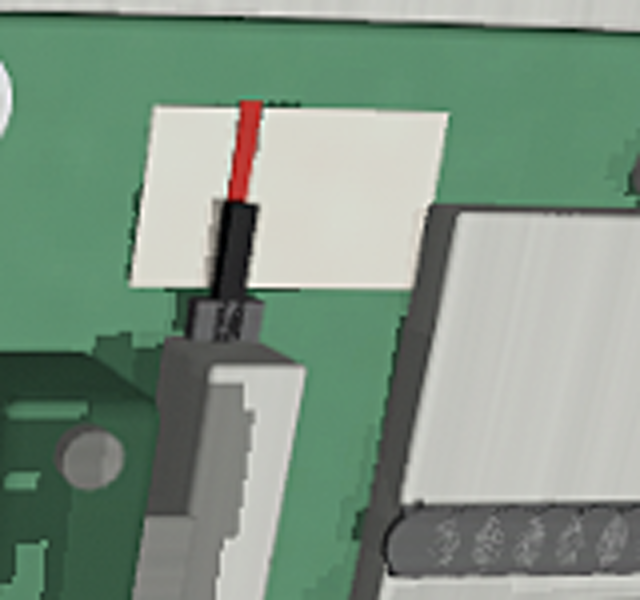

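Emit:
{"fn": "arm_command", "kwargs": {
  "commands": [
    {"translation": [0,0,0],"dr": [0,0,0],"jaw": 1},
    {"translation": [0,0,0],"dr": [0,0,0],"jaw": 1},
    {"translation": [0,0,0],"dr": [0,0,0],"jaw": 1},
    {"translation": [0,0,0],"dr": [0,0,0],"jaw": 1},
    {"translation": [0,0,0],"dr": [0,0,0],"jaw": 1},
    {"translation": [0,0,0],"dr": [0,0,0],"jaw": 1}
  ]
}}

```text
time_s: 21.55
position: [0.4745, -0.0447, 0.0541]
tcp_rot: [[0.022, 1.0, 0.012], [1.0, -0.022, -0.001], [-0.001, 0.012, -1.0]]
force: [11.0, 8.4, -8.1]
opening: 0.175
```

```bash
python3 gap.py 17; python3 - <<'E'
from h import *
p,d=capture("scene");cv2.imwrite("pics/s17.png",cv2.resize(p[150:300,150:350],None,fx=4,fy=4,interpolation=2)[:,:,::-1])
E
```

```text
21.55 [ 0.47452262 -0.04465665  0.05407203] [11.02483639  8.40264566 -8.13595602] 0.1753895031994911
[460.52845528 157.21138211] [457 145   8  26 123]
[453 171  11  21  84] ptr [ 0.5766 -0.0047  0.016 ] y range -0.011150805392050905 0.000651044370099052 gap mm 0.51
line [0.04059457 0.57630988] width 0.0028649637126205722
```

View pics/s17.png

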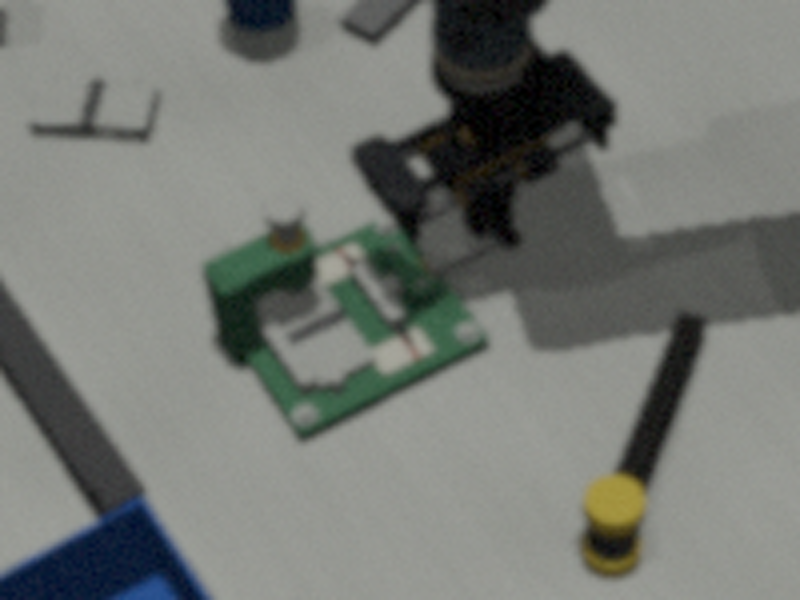

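View pics/w17.png

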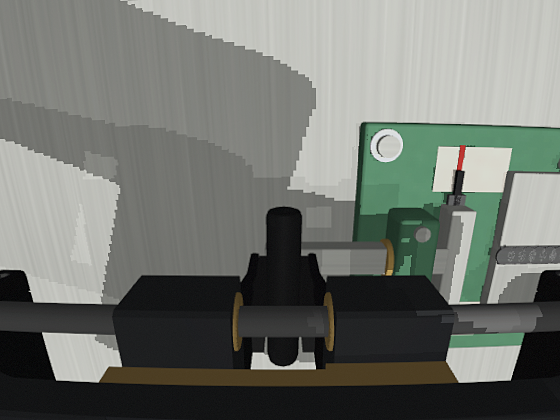

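```bash
python3 -c "
from rig import *
print(hand_in())"
```

```text
the job is handed in; nothing more can be done
None
```

The job is handed in at 21.6 s, with the jaw held open at the red line.

- **Strike:** I struck the stamp twice at a commanded speed of about 0.3 m/s. The mallet tipped about 12° in the grip on the first blow and 8° on the second. Its contact rim stopped at about 121 mm and then 119 mm above the bench, which is full travel (20 mm) to within about 2 mm. The push back was about 6.5–7 N, close to the spring force at full depth. Full depth rests on these readings, since the coupon contact itself is not visible.
- **Grip force:** You asked for 80 N or more on the mallet. The gripper's force is fixed at half its most, about 30 N, so I could not meet that, and it is probably why the mallet tipped.
- **Mallet:** It stands upright on its face about where it was found, clear of the jig.
- **Jaw:** The T-handle is gripped and steady, with a pull of about 11 N against 10.5 N expected at the line. The pointer covers the +y red line: the fitted gap was 0.5 mm, and by eye it was nearer 0.3 mm. The hand's own travel was 23.5 mm against a nominal 22 mm, which is more than the 1 mm tolerance on the shut position explains. I went by the pointer and the line, not the travel.
- **Coupon and bench:** The coupon still lies in its nest in the last pictures. I saw nothing else moved, but I did not check every bystander one by one.
- **Force:** The wrist force read between moves stayed under 16 N, but the peak during the blows was not recorded.

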